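Bolt the carrying post into the tea tray with a click wrench

ROBOT

A 6-joint arm with a two-finger parallel gripper is mounted at the origin on the work surface. World frame = base frame: x ahead of the robot, y to its left, z up, the work surface at z = 0. Lengths are in m, angles in rad, forces in N, time in s.
With the tool pointing down it reaches from about 0.375 to 0.925 m from the base axis. Payload 5.7 kg.
Tool frame: the origin (TCP) lies midway between the tips of the shut fingers; the grasp point (between the pads) lies 19 mm behind it; z points along the fingers, y is the direction in which the jaws open and shut (so a half turn about z gives the same grasp; the last joint's range is limited). The gripper opens to 88 mm and grips with 3 to 60 N. Pads are 20 mm wide; open, the fingers measure 115 mm over their backs; the gripper's body (75 mm by 178 mm) begins 61 mm behind the grasp point.
Start: joints at [-1.296, 0.359, 1.51, -0, 1.272, -0.115], TCP at [0.228, -0.555, 0.223] pointing down, gripper open.
Joint ranges: [-2.97, 2.97], [-1.01, 2.36], [0.21, 2.38], [-0.96, 4.11], [0.2, 2.71], [-2.98, 2.98]. Speed limits (rad/s): [2.39, 2.39, 3.14, 3.14, 3.14, 3.14].

INTERFACE

Orientations are given as a rotation vector (axis times angle).
In Python, from station import bot, vision, ticket gives the robot as it stands. The module is installed in compiled form; this text tells all that it offers.
- The arm moves only by the tool apply_moves, never from a script. Its argument "commands" is one flat list of numbers, 6 for each row, row after row: the shift along the tool's x, y, z in m, then the turn, a rotation vector about the tool's x, y, z in degrees. In form: [x, y, z, wx, wy, wz, x, y, z, wx, wy, wz, ...]. A call has 1 to 20 rows; each row is the pose to reach, as a shift and turn from the pose commanded when the call began, along the tool's axes at that moment; what a row does not reach only later rows make up. A row lasts 1/8 s, in which the tool goes at most 62.5 mm and 10.7 degrees, less where a joint would pass 70% of its speed; a pose out of reach is approached as far as the arm can. A call with a gripper value outside its range is refused whole. "gripper" is the closure, from -1 (fully open) to 1 (shut), set as the call begins (left out, the last holds). The fingers move at their own pace and stop on an object; "force" is the grip in N (left out, the last holds). Time passes only in rows, so rows that repeat a pose let the fingers close. It gives the time, the measured TCP pose, the force and the opening at its end, in the units of the state.
- bot.get_obs(): the state, without advancing time (a new reading comes with each control period).
- vision.grab_frame(name): name is "side" or "top"; returns a dict with "img" (384x512x3 uint8, red, green, blue), "fx", "fy", "cx", "cy" (pixels), "rvec" (rotation vector, rad) and "tvec" (3), from world to camera coordinates, as OpenCV has them. Camera axes: x right, y down, z forward; pixel columns grow to the right and rows downward; lengths in m; the calibration is good to about 2 mm. A picture is of the moment at which its call begins. There is no depth.
- ticket.close_job(): hands the job in, once; it reports no verdict.
The state is a dict: "time_s": time; "qpos": joint angles; "joint_vel": joint speeds; "tau": joint torques, N m; "tcp_pos": TCP position; "tcp_rot": TCP orientation; "wrist_force": force on the tool from outside, world axes, zero at the start; "moment": the same for the moment, N m; "gripper_width": finger opening in m.
Only numpy, scipy, OpenCV 4.12 (cv2) and the standard library are available. Lean on these libraries where they do the work, as an engineer would, in place of code of your own. Each camera call takes 0.05 s, during which the arm holds its last target.

TASK

Take the carrying post out of its wooden stand and lower it fully home into the hole of the steel clamp block on the tea tray. Then gently push the handle of the torque wrench that sits on the clamp bolt clockwise (seen from above), until the bolt comes tight and the wrench's breakaway joint gives visibly; stop there, before the joint reaches the end of its give, and let go of the wrench so that it springs straight, leaving the bolt tight. Leave the tea things where they are.

Things in the scene. Friction and masses are not known exactly. Their poses are not given: they have to be found in the camera images.
- post_grip (a point): Carrying post (160 g, loose, upright): mid-point of its plain round wooden grip, 26 mm diameter, 56 mm long, at the top of the post; on the axis, 90 mm above the foot's underside, 28 mm below the top; z up along the post. The post starts hanging by its collar in the stand's hole, foot 24 mm deep.
- post_foot (a point): centre of the underside of the post's steel foot, z up along the post. Foot 18 mm diameter, 24 mm long, chamfered; a stop collar 34 mm diameter x 5 mm sits just above the foot. Fully home in the block, this point is 24 mm below the hole's mouth, the collar resting on the block.
- stand: dark wooden stand, fixed, 60 x 60 x 30 mm, with the 21 mm hole in its middle that the post starts in; origin at the centre of its underside, on the tray floor. It may be on the left or on the right of the tray.
- block_hole0 (a point): centre of the mouth of the hole in the top of the steel clamp block (120 x 50 x 34 mm, fixed on the tray, long axis x). Hole 20.5 mm diameter, 28 mm deep, 3 mm chamfer; z up. The clamp bolt is 60 mm from the hole, towards the block's -x.
- wrench: Head of the breakaway torque wrench, fitted for good over the clamp bolt and turning with it: round steel socket 36 mm diameter, 26 mm tall. Origin on the bolt's vertical axis at the socket's underside; the handle reaches out towards its -x. Clockwise from above tightens. Do not press or pinch the wrench with over 40 N.
- bolt (a point): centre of the clamp bolt's seat on the block, on the bolt's axis, fixed. Pushed clockwise, bolt and wrench first turn against a slight drag (about 3 N at mid-grip, less when paused), for between 0.5 and 0.85 rad, to a point that cannot be seen beforehand and differs each time; there the bolt is tight and the wrench head stops dead. The bolt stays where it is left.
- grip (a point): middle of the wrench's black ribbed handle sleeve (22 mm diameter, 110 mm long, level, axis 63 mm above the table, 51 mm above the tray floor), 155 mm from the bolt's axis and 115 mm from the breakaway pin; x along the handle towards the bolt, z up.
- pin (a point): upright breakaway pin joining handle to wrench head, 40 mm from the bolt's axis. A preloaded spring keeps it straight until the bolt is tight and the push at mid-grip reaches about 9.5 N; then it bends clockwise at 9 to 12 N up to an end stop at 0.28 rad. Bent by 0.07 rad (8 mm at mid-grip) it has clicked; past 0.23 rad (26 mm) the bolt is over-tightened. Let go, it springs straight.
- teapot: bystander: cream enamel teapot, empty, 130 mm diameter, 130 mm tall; origin under its centre
- glass_a: bystander: smoky glass, 68 mm diameter, 85 mm tall; origin under its centre
- glass_b: bystander: the other smoky glass, 68 mm diameter, 85 mm tall; origin under its centre
- canister: bystander: clear plastic canister with closed white flip-top lid, 92 mm diameter, 119 mm tall; origin under its centre
- spoon_rest: bystander: white ceramic spoon rest, 90 mm dish with a flat tail to +x (92 mm from the dish centre), 14 mm tall; origin under the dish's centre
- sugar_box: bystander: round aluminium sugar box with lid, 86 mm diameter, 70 mm tall; origin under its centre. On the other side of the tray from the stand
- post: the same carrying post as a whole; origin at the centre of the underside of its foot
Things that resemble listed ones, but are neither listed nor needed, are in the scene too. Leave any red look-alike of the post alone.

How it is judged:
By the outcome, as a careful person would: the job done as asked, in the order asked, and still so for the second after the job is handed in, with the robot touching nothing.
It also fails if it takes over 72 s, if anything falls off the work surface, if the arm or the gripper's body presses on something with over 40 N, if the wrist force passes 120 N, or if a joint passes its speed limit or range.

## Working session

There is one attempt and no reset: what is moved stays moved. The work goes in short steps, Python scripts to look and compute and a tool call to move; the robot and the scene stay as the last step left them, time stands still between calls to the robot, and variables do not carry over. Pictures are saved under pics/ and viewed, and the job is handed in when it is done.

Besides the shell and the picture viewer there is one more tool, called after ">>>" as name(argument=value, ...), one argument or row to a line, values as JSON. apply_moves: Moves the arm, as the interface text tells. Its arguments: {"type":"object","properties":{"commands":{"type":"array"},"gripper":{"type":"number"},"force":{"type":"number"}},"required":["commands"]}

```bash
mkdir -p pics; cat > h.py <<'E'
import numpy as np, cv2
from scipy.spatial.transform import Rotation as R
from station import bot, vision, ticket
def grab(n,fn=None):
    f=vision.grab_frame(n)
    if fn: cv2.imwrite('pics/'+fn,cv2.cvtColor(f['img'],cv2.COLOR_RGB2BGR))
    return f
def ray(f,u,v):
    Rm=cv2.Rodrigues(np.array(f['rvec'],float))[0]; t=np.array(f['tvec'],float).ravel()
    d=Rm.T@np.array([(u-f['cx'])/f['fx'],(v-f['cy'])/f['fy'],1.]); return -Rm.T@t,d
def onz(f,u,v,z):
    c,d=ray(f,u,v); return c+d*(z-c[2])/d[2]
def proj(f,P):
    Rm=cv2.Rodrigues(np.array(f['rvec'],float))[0]; q=Rm@np.array(P,float)+np.array(f['tvec'],float).ravel()
    return f['cx']+f['fx']*q[0]/q[2], f['cy']+f['fy']*q[1]/q[2]
def tri(f1,p1,f2,p2):
    c1,d1=ray(f1,*p1);c2,d2=ray(f2,*p2)
    s=np.linalg.lstsq(np.c_[d1,-d2],c2-c1,rcond=None)[0]
    a=c1+s[0]*d1;b=c2+s[1]*d2; return (a+b)/2,np.linalg.norm(a-b)
E
python3 - <<'E'
from h import *
for n in ('top','side'):
    f=grab(n); im=cv2.resize(f['img'],(800,600),interpolation=cv2.INTER_CUBIC)
    cv2.imwrite(f'pics/{n}0.png',cv2.cvtColor(im,cv2.COLOR_RGB2BGR))
    print(n,ray(f,256,192),f['fx'])
print(bot.get_obs())
E
```

```text
top (array([0.45867971, 0.07496075, 1.32836529]), array([ 0.04094394,  0.0191788 , -0.99898258])) 487.8568134890242
side (array([0.21806624, 0.82951196, 0.73421946]), array([ 0.289468 , -0.7257534, -0.6241096])) 356.0797744128966
{'time_s': 0.1, 'qpos': array([-1.29612126e+00,  3.59434495e-01,  1.51128817e+00,  1.35992344e-06,
        1.27250658e+00, -1.15138555e-01]), 'joint_vel': array([-0.00055769, -0.00285316, -0.00300676,  0.00087925, -0.00024184,
        0.00032878]), 'tau': array([-4.18944901e-04, -5.16360569e+01, -2.71406150e+01,  6.75546261e-02,
        2.76031333e-02, -2.83944456e-05]), 'tcp_pos': array([ 0.22781621, -0.55441259,  0.22190646]), 'tcp_rot': array([-3.08050839e+00, -6.08131708e-01,  2.02706296e-04]), 'wrist_force': array([0.31096146, 0.18924631, 0.51370229]), 'moment': array([0.01974978, 0.00106169, 0.00407131]), 'gripper_width': 0.0878495354028253}
```

View pics/top0.png

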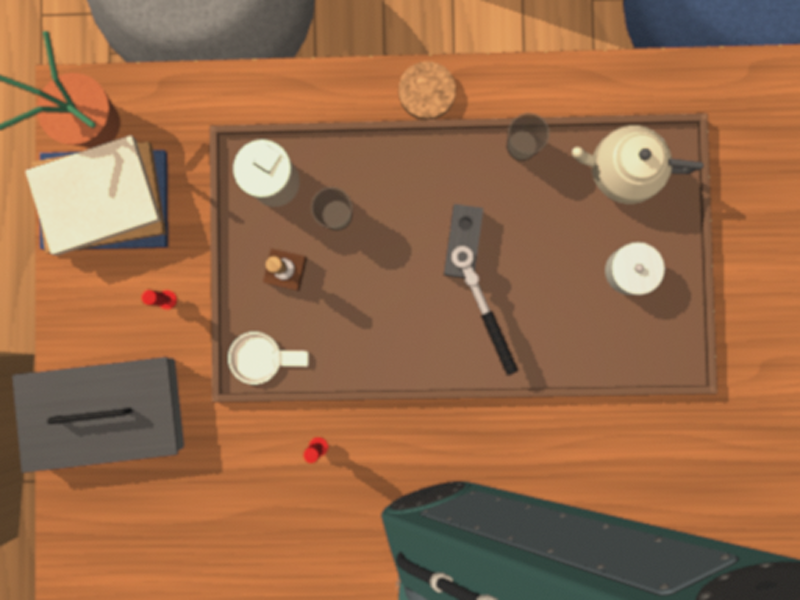

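View pics/side0.png

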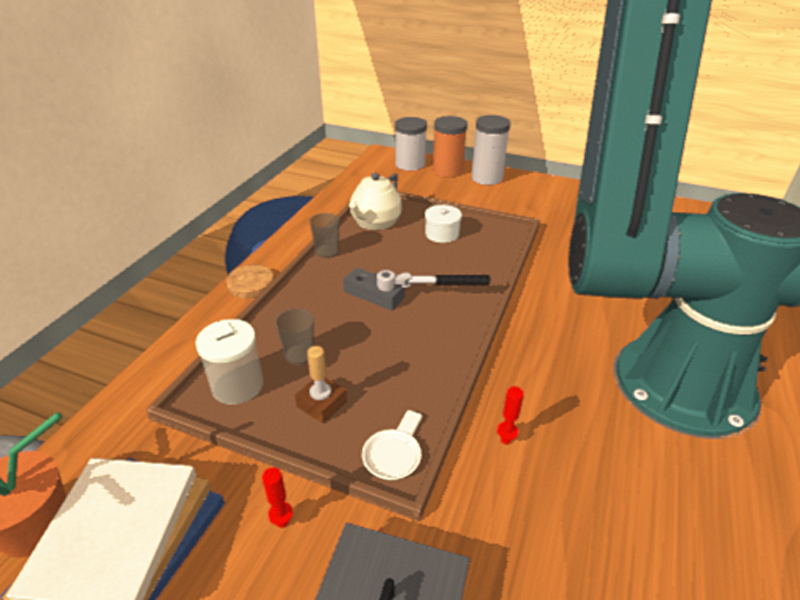

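The top view (800 px wide) shows the stand with the post at (280,268), the block hole at (465,222), the bolt at (462,257) and the handle sleeve from (487,315) to (512,372). Up is +x and left is +y. Next I'll zoom in.

```bash
python3 - <<'E'
from h import *
ft=grab('top','t1.png'); fs=grab('side','s1.png')
def crop(f,u0,v0,u1,v1,s): return cv2.resize(f['img'][v0:v1,u0:u1],None,fx=s,fy=s,interpolation=cv2.INTER_CUBIC)[...,::-1]
a=crop(ft,270,120,350,250,4); b=crop(ft,160,150,210,195,8)
cv2.imwrite('pics/tw.png',a); cv2.imwrite('pics/tp.png',b)
cv2.imwrite('pics/sw.png',crop(fs,210,160,330,205,6)); cv2.imwrite('pics/sp.png',crop(fs,180,215,230,275,8))
E
```

```text
(no output)
```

View pics/tw.png

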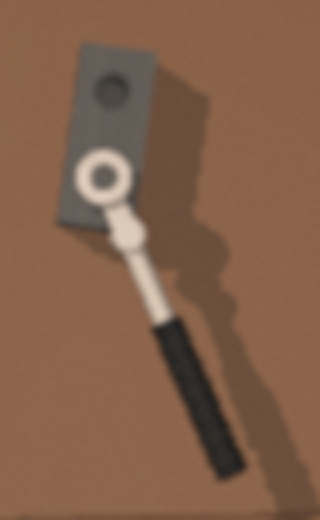

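View pics/tp.png

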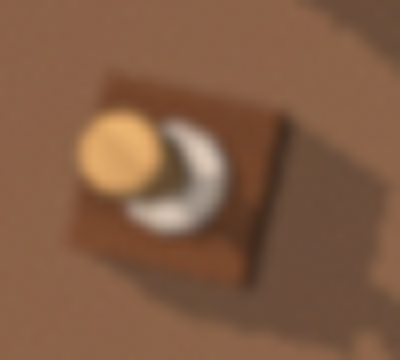

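View pics/sw.png

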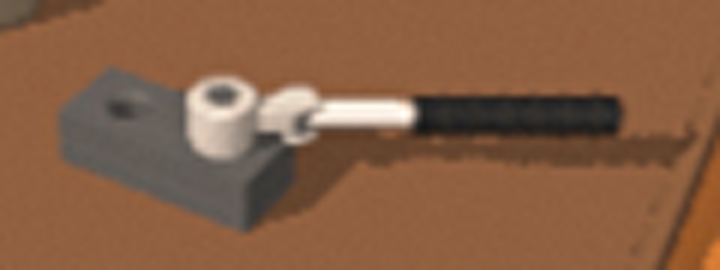

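View pics/sp.png

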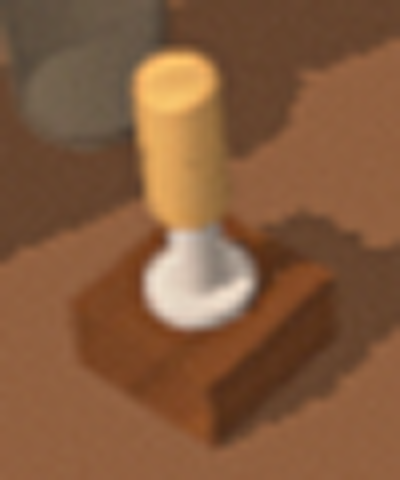

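```bash
python3 - <<'E'
from h import *
ft=grab('top'); fs=grab('side')
t=lambda x,y,u0,v0,s:(u0+(x+.5)/s-.5, v0+(y+.5)/s-.5)
P=lambda x,y:t(x,y,160,150,8); S=lambda x,y:t(x,y,180,215,8)
W=lambda x,y:t(x,y,270,120,4); V=lambda x,y:t(x,y,210,160,6)
np.set_printoptions(precision=4,suppress=True)
print('posttop',onz(ft,*P(121,152),.136),tri(ft,P(121,152),fs,S(178,80)), onz(fs,*S(178,80),.136))
print('collar',onz(ft,*P(176,177),.047),onz(fs,*S(201,283),.047))
st=[onz(ft,*P(*c),.042) for c in ((110,73),(288,112),(250,285),(70,243))]; print('stand',st)
hs=[onz(ft,*W(113,90),.046),onz(fs,*V(127,108),.046)]; print('hole',hs)
c=[onz(ft,*W(*p),.046) for p in ((83,43),(156,52),(57,221))]; print('block corners',c, np.linalg.norm(c[0]-c[1]),np.linalg.norm(c[0]-c[2]))
b=onz(ft,*W(103,177),.072); print('bolt',b,tri(ft,W(103,177),fs,V(221,94)))
m=[onz(ft,*W(*p),.063) for p in ((168,322),(232,472))];print('sleeve',m,np.linalg.norm(m[0]-m[1]))
m2=[onz(fs,*V(*p),.063) for p in ((415,115),(618,115))];print('sleeve side',m2)
mid=(m[0]+m[1])/2; print('mid',mid,np.linalg.norm((mid-b)[:2]))
E
```

```text
posttop [0.5693 0.2968 0.136 ] (array([0.5702, 0.2977, 0.1328]), np.float64(0.0013872340807566629)) [0.569  0.3007 0.136 ]
collar [0.5689 0.2952 0.047 ] [0.5689 0.3018 0.047 ]
stand [array([0.6044, 0.3176, 0.042 ]), array([0.5901, 0.2585, 0.042 ]), array([0.5329, 0.272 , 0.042 ]), array([0.5481, 0.3316, 0.042 ])]
hole [array([ 0.6406, -0.0134,  0.046 ]), array([ 0.6416, -0.009 ,  0.046 ])]
block corners [array([0.6722, 0.0057, 0.046 ]), array([ 0.6651, -0.0422,  0.046 ]), array([0.5549, 0.0254, 0.046 ])] 0.04843785170331863 0.11897934266627604
bolt [ 0.5807 -0.0039  0.072 ] (array([ 0.5816, -0.0031,  0.0759]), np.float64(0.0027871333507149703))
sleeve [array([ 0.4866, -0.0443,  0.063 ]), array([ 0.3891, -0.0832,  0.063 ])] 0.10496898366644974
sleeve side [array([ 0.4881, -0.041 ,  0.063 ]), array([ 0.3889, -0.0823,  0.063 ])]
mid [ 0.4378 -0.0637  0.063 ] 0.15489963583576152
```

```bash
cat >> h.py <<'E'
np.set_printoptions(precision=4,suppress=True)
def st():
    o=bot.get_obs(); Rm=R.from_rotvec(o['tcp_rot']).as_matrix()
    print('t',round(o['time_s'],2),'tcp',o['tcp_pos'],'yawx',np.degrees(np.arctan2(Rm[1,0],Rm[0,0])).round(2),'z',Rm[:,2],'F',o['wrist_force'],'w',round(o['gripper_width'],4)); return o,Rm
def shift(P):
    o,Rm=st(); d=Rm.T@(np.array(P)-o['tcp_pos']); print('tool shift',d); return d
E
python3 -c "
from h import *
shift([.569,.2975,.20])"
```

```text
t 0.3 tcp [ 0.2279 -0.5548  0.2223] yawx 22.34 z [-0.0002  0.0007 -1.    ] F [1.0328 0.5501 0.9803] w 0.0881
tool shift [ 0.6394 -0.6587  0.0228]
```

>>> apply_moves(
  commands=[0.04, -0.0412, 0, 0, 0, 0, 0.08, -0.0824, 0, 0, 0, 0, 0.12, -0.1236, 0, 0, 0, 0, 0.16, -0.165, 0, 0, 0, 0, 0.2, -0.206, 0, 0, 0, 0, 0.24, -0.247, 0, 0, 0, 0, 0.28, -0.2885, 0, 0, 0, 0, 0.32, -0.3295, 0, 0, 0, 0, 0.36, -0.371, 0, 0, 0, 0, 0.4, -0.412, 0, 0, 0, 0, 0.44, -0.4535, 0, 0, 0, 0, 0.48, -0.4945, 0, 0, 0, 0, 0.52, -0.5355, 0.01, 0, 0, 0, 0.56, -0.577, 0.01, 0, 0, 0, 0.6, -0.618, 0.015, 0, 0, 0, 0.625, -0.645, 0.02, 0, 0, 0, 0.639, -0.659, 0.022, 0, 0, 0, 0.639, -0.659, 0.022, 0, 0, 0, 0.639, -0.659, 0.022, 0, 0, 0],
  gripper=-1,
  force=25,
)

```text
time_s: 2.68
tcp_pos: [0.5682, 0.296, 0.2008]
tcp_rot: [3.082, 0.607, -0.001]
wrist_force: [-0.9, 0.4, 0.7]
gripper_width: 0.0879
```

```bash
python3 -c "
from h import *
shift([.569,.2975,.089]); print(bot.get_obs()['qpos'])
f=grab('top','t2.png');f=grab('side','s2.png')"
```

```text
t 2.67 tcp [0.5682 0.296  0.2008] yawx 22.29 z [-0.0006 -0.0007 -1.    ] F [-0.9298  0.357   0.7164] w 0.0879
tool shift [ 0.0014 -0.0011  0.1118]
[ 0.3728  0.436   1.4426 -0.0005  1.2638  1.5547]
```

View pics/s2.png

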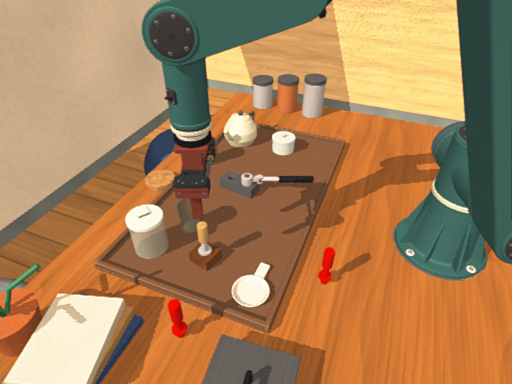

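View pics/t2.png

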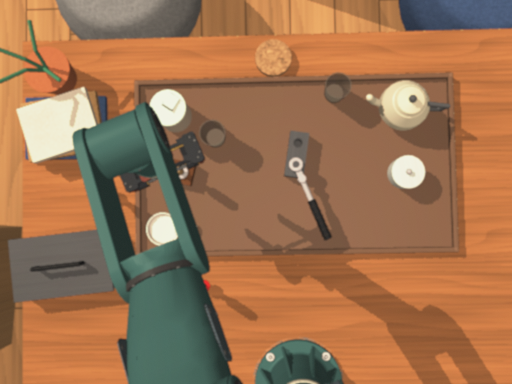

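The side view shows the fingers above and just behind the post top at (203,225), and the top view has the gripper over the stand, so I'll descend and grip.

>>> apply_moves(
  commands=[0.001, -0.001, 0.03, 0, 0, 0, 0.001, -0.001, 0.06, 0, 0, 0, 0.001, -0.001, 0.085, 0, 0, 0, 0.001, -0.001, 0.1, 0, 0, 0, 0.001, -0.001, 0.111, 0, 0, 0, 0.001, -0.001, 0.111, 0, 0, 0, 0.001, -0.001, 0.111, 0, 0, 0],
)

```text
time_s: 3.65
tcp_pos: [0.5698, 0.2989, 0.0906]
tcp_rot: [-3.082, -0.608, -0.002]
wrist_force: [0.3, 0.4, -1.0]
gripper_width: 0.0879
```

```bash
python3 -c "
from h import *
st()
for n in ('top','side'):
    f=grab(n)
    u,v=map(int,proj(f,[.569,.2975,.1]))
    cv2.imwrite(f'pics/{n}3.png',cv2.resize(f['img'][v-50:v+50,u-60:u+60],None,fx=6,fy=6,interpolation=cv2.INTER_CUBIC)[...,::-1])"
```

```text
t 3.65 tcp [0.5698 0.2989 0.0906] yawx 22.33 z [ 0.0013  0.0006 -1.    ] F [ 0.3246  0.4473 -1.0127] w 0.0879
```

View pics/side3.png

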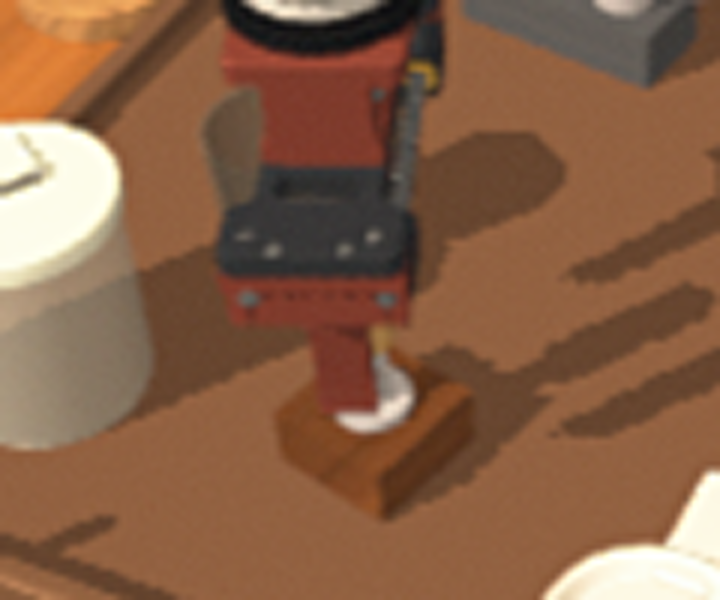

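View pics/top3.png

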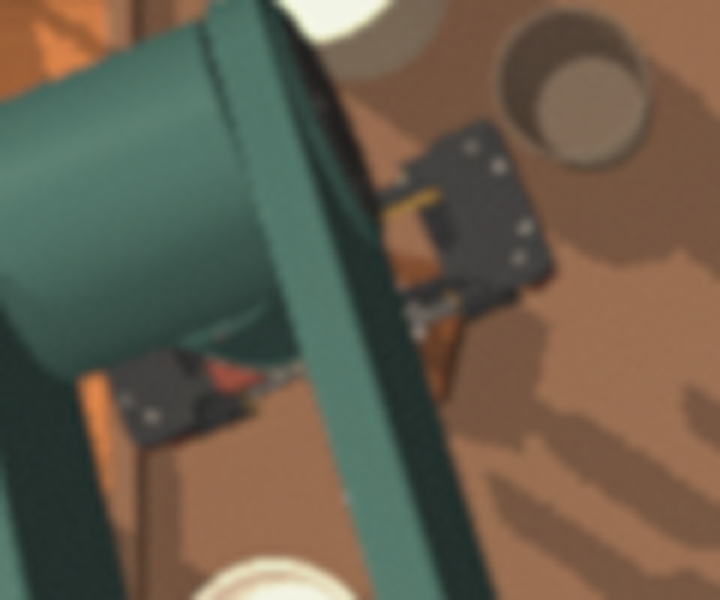

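The jaws straddle the post, and the gripper clears the glass and the canister. I'll close it now.

>>> apply_moves(
  commands=[0, 0, 0, 0, 0, 0, 0, 0, 0, 0, 0, 0, 0, 0, 0, 0, 0, 0, 0, 0, 0, 0, 0, 0, 0, 0, 0, 0, 0, 0, 0, 0, 0, 0, 0, 0, 0, 0, 0, 0, 0, 0, 0, 0, 0, 0, 0, 0],
  gripper=1,
  force=25,
)

```text
time_s: 4.75
tcp_pos: [0.5691, 0.2988, 0.0897]
tcp_rot: [-3.082, -0.608, 0.0]
wrist_force: [-0.3, 0.8, -0.7]
gripper_width: 0.0254
```

```bash
python3 -c "
from h import *
st()"
```

```text
t 4.75 tcp [0.5691 0.2988 0.0897] yawx 22.33 z [-0.0001  0.0002 -1.    ] F [-0.2802  0.8022 -0.732 ] w 0.0254
```

>>> apply_moves(
  commands=[0, 0, -0.01, 0, 0, 0, 0, 0, -0.025, 0, 0, 0, 0, 0, -0.045, 0, 0, 0, 0, 0, -0.07, 0, 0, 0, 0, 0, -0.095, 0, 0, 0, 0, 0, -0.11, 0, 0, 0, 0, 0, -0.11, 0, 0, 0, 0, 0, -0.11, 0, 0, 0],
)

```text
time_s: 5.75
tcp_pos: [0.5685, 0.2985, 0.1989]
tcp_rot: [3.082, 0.608, -0.002]
wrist_force: [0.2, 1.1, -2.1]
gripper_width: 0.0258
```

```bash
python3 -c "
from h import *
o,_=st(); 
shift(o['tcp_pos']+[.0718,-.3105,0])
for n in ('top','side'):
    f=grab(n,n+'4f.png')
    u,v=map(int,proj(f,o['tcp_pos']))
    print(u,v)
    cv2.imwrite(f'pics/{n}4.png',cv2.resize(f['img'][v-50:v+50,u-60:u+60],None,fx=6,fy=6,interpolation=cv2.INTER_CUBIC)[...,::-1])"
```

```text
t 5.75 tcp [0.5685 0.2985 0.1989] yawx 22.33 z [-0.0013 -0.0004 -1.    ] F [ 0.1929  1.0995 -2.0958] w 0.0258
t 5.75 tcp [0.5685 0.2985 0.1989] yawx 22.33 z [-0.0013 -0.0004 -1.    ] F [ 0.1929  1.0995 -2.0958] w 0.0258
tool shift [-0.0516  0.3145  0.    ]
168 166
200 204
```

View pics/side4.png

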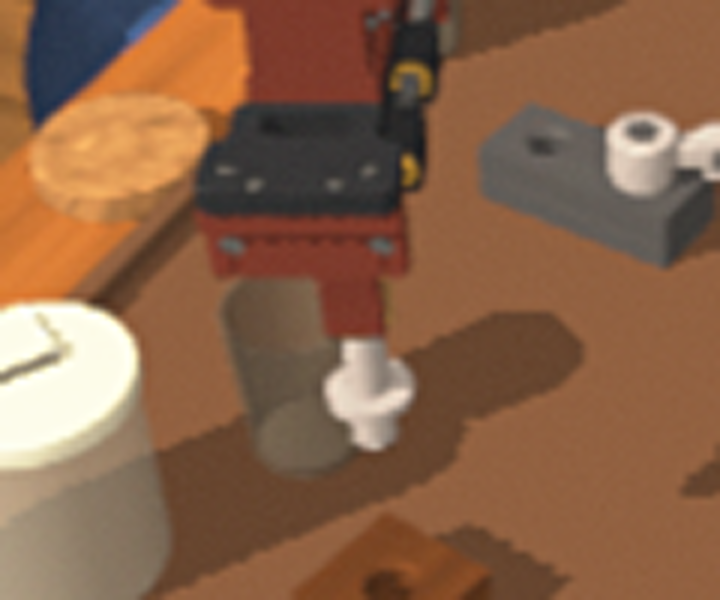

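The post is lifted and hangs upright, with the collar at (262,218) in the full side frame. Now I'll carry it over to the block.

>>> apply_moves(
  commands=[-0.005, 0.03, 0, 0, 0, 0, -0.0125, 0.075, 0, 0, 0, 0, -0.02, 0.122, 0, 0, 0, 0, -0.0275, 0.17, 0, 0, 0, 0, -0.035, 0.215, 0, 0, 0, 0, -0.043, 0.26, 0, 0, 0, 0, -0.049, 0.295, 0, 0, 0, 0, -0.0515, 0.3145, 0, 0, 0, 0, -0.0515, 0.3145, 0, 0, 0, 0, -0.0515, 0.3145, 0, 0, 0, 0, -0.0515, 0.3145, 0, 0, 0, 0],
)

```text
time_s: 7.22
tcp_pos: [0.6407, -0.0103, 0.1996]
tcp_rot: [-3.081, -0.611, 0.0]
wrist_force: [0.6, 0.3, -2.6]
gripper_width: 0.0257
```

```bash
python3 -c "
from h import *
o,_=st(); 
for n in ('top','side'):
    f=grab(n,n+'5f.png')
    u,v=map(int,proj(f,o['tcp_pos']-[0,0,.05]))
    u0,v0=u-50,v-45; print(u0,v0)
    cv2.imwrite(f'pics/{n}5.png',cv2.resize(f['img'][v0:v0+90,u0:u0+100],None,fx=8,fy=6.6667,interpolation=cv2.INTER_CUBIC)[...,::-1])"
```

```text
t 7.22 tcp [ 0.6407 -0.0103  0.1996] yawx 22.42 z [-0.0004  0.0005 -1.    ] F [ 0.6026  0.3137 -2.5629] w 0.0257
249 91
179 105
```

View pics/side5.png

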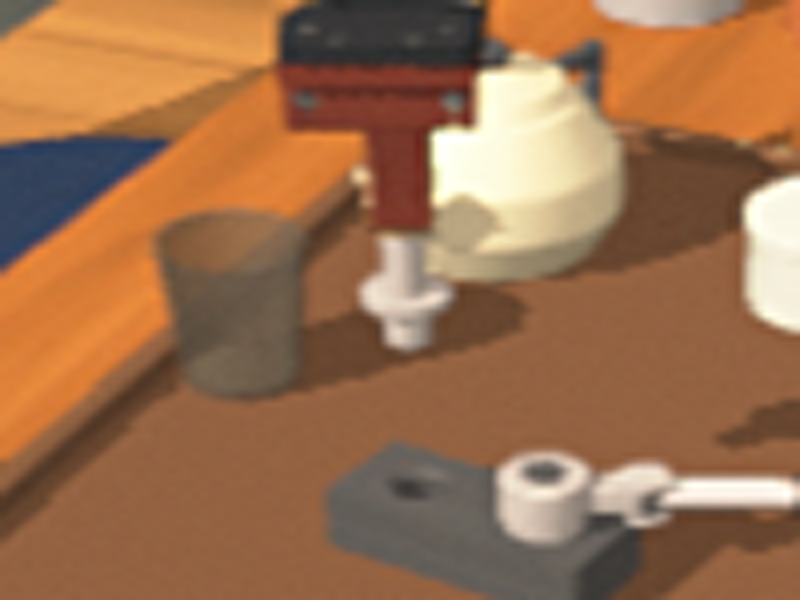

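View pics/top5.png

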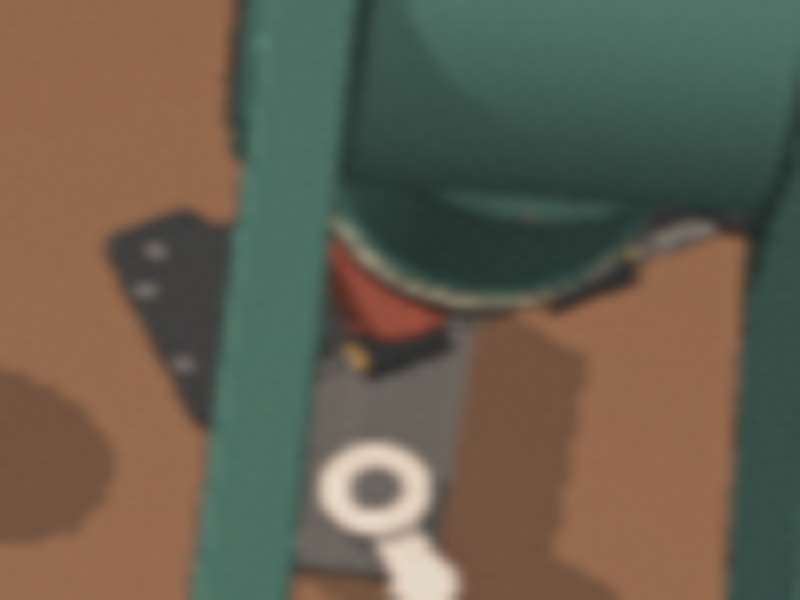

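```bash
python3 -c "
from h import *
o,_=st(); f=grab('side')
t=lambda x,y:(179+(x+.5)/8-.5,105+(y+.5)/6.6667-.5)
z=o['tcp_pos'][2]+.019-.09
for n,p,h in (('collar top c',(406,291),z+.029),('foot',(407,343),z),('hole',(420,485),.046),('holedark',(411,486),.046)): print(n,onz(f,*t(*p),h),h)
a=f['img'][105:195,179:279]; cv2.imwrite('pics/h.png',cv2.resize(a[60:90,20:80],None,fx=13,fy=13,interpolation=cv2.INTER_CUBIC)[...,::-1])
cv2.imwrite('pics/c.png',cv2.resize(a[30:60,20:80],None,fx=13,fy=13,interpolation=cv2.INTER_CUBIC)[...,::-1])
"
```

```text
t 7.33 tcp [ 0.6409 -0.0106  0.1997] yawx 22.41 z [-0.0001  0.0003 -1.    ] F [ 0.4956 -0.0435 -1.8816] w 0.0257
collar top c [ 0.6416 -0.0085  0.1577] 0.15774461213408225
foot [ 0.6428 -0.0092  0.1287] 0.12874461213408225
hole [ 0.6412 -0.0107  0.046 ] 0.046
holedark [ 0.6443 -0.0085  0.046 ] 0.046
```

View pics/h.png

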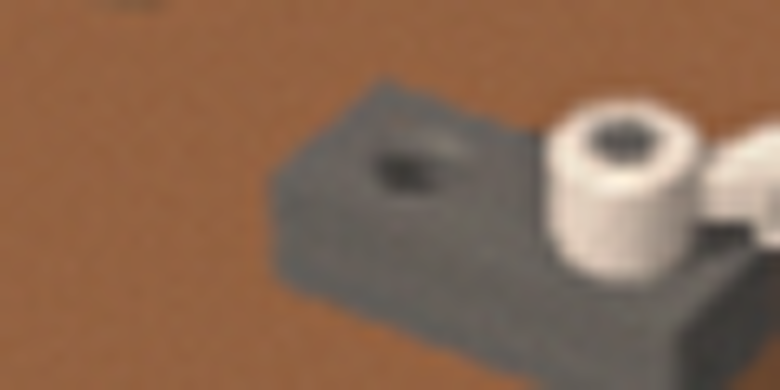

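View pics/c.png

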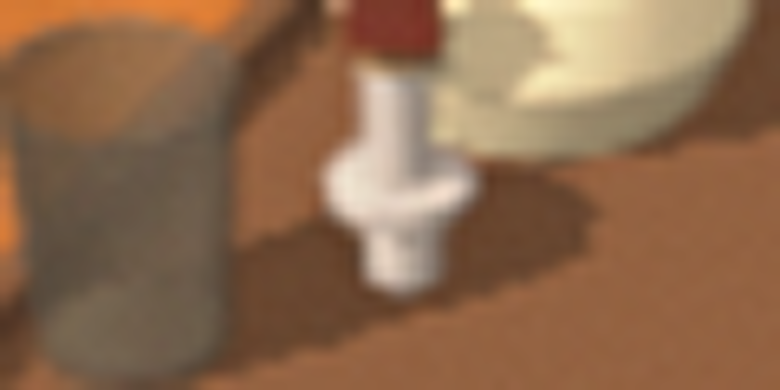

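Side view, collar against hole: the post sits about 1–2 mm too far towards +y. The top view, taken as differences, says it is aligned. I'll shift 1 mm towards -y, descend, and let the chamfers do the centring.

>>> apply_moves(
  commands=[-0.0004, 0.001, 0.02, 0, 0, 0, -0.0004, 0.001, 0.045, 0, 0, 0, -0.0004, 0.001, 0.065, 0, 0, 0, -0.0004, 0.001, 0.077, 0, 0, 0, -0.0004, 0.001, 0.08, 0, 0, 0, -0.0004, 0.001, 0.083, 0, 0, 0, -0.0004, 0.001, 0.086, 0, 0, 0, -0.0004, 0.001, 0.086, 0, 0, 0],
)

```text
time_s: 8.38
tcp_pos: [0.641, -0.0127, 0.1139]
tcp_rot: [-3.082, -0.608, -0.0]
wrist_force: [-0.3, 0.5, -2.6]
gripper_width: 0.0254
```

```bash
python3 -c "
from h import *
o,_=st(); f=grab('side')
u,v=map(int,proj(f,o['tcp_pos']-[0,0,.05]))
cv2.imwrite('pics/d.png',cv2.resize(f['img'][v-25:v+25,u-35:u+35],None,fx=11,fy=11,interpolation=cv2.INTER_CUBIC)[...,::-1])
"
```

```text
t 8.38 tcp [ 0.641  -0.0127  0.1139] yawx 22.33 z [ 0.0001  0.0004 -1.    ] F [-0.2573  0.4734 -2.6383] w 0.0254
```

View pics/d.png

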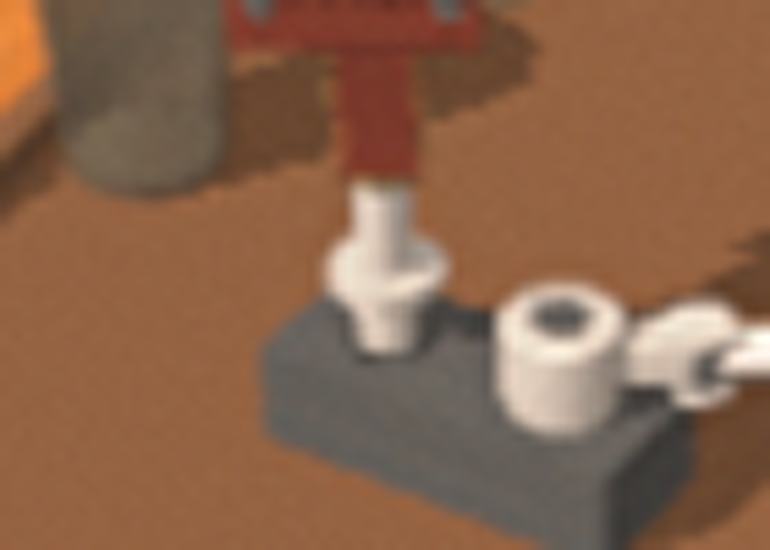

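The foot is about 3 mm into the mouth and reads no contact force, so I'll keep going down slowly.

>>> apply_moves(
  commands=[0, 0, 0.002, 0, 0, 0, 0, 0, 0.004, 0, 0, 0, 0, 0, 0.006, 0, 0, 0, 0, 0, 0.008, 0, 0, 0, 0, 0, 0.008, 0, 0, 0],
)

```text
time_s: 9.05
tcp_pos: [0.6408, -0.0128, 0.1053]
tcp_rot: [-3.082, -0.608, 0.001]
wrist_force: [-0.7, 0.6, -3.2]
gripper_width: 0.0253
```

```bash
python3 -c "
from h import *
st()"
```

```text
t 9.05 tcp [ 0.6408 -0.0128  0.1053] yawx 22.33 z [-0.0007  0.0003 -1.    ] F [-0.6563  0.6067 -3.2378] w 0.0253
```

>>> apply_moves(
  commands=[0, 0, 0.002, 0, 0, 0, 0, 0, 0.004, 0, 0, 0, 0, 0, 0.006, 0, 0, 0, 0, 0, 0.008, 0, 0, 0, 0, 0, 0.01, 0, 0, 0, 0, 0, 0.011, 0, 0, 0, 0, 0, 0.0115, 0, 0, 0, 0, 0, 0.0115, 0, 0, 0],
)

```text
time_s: 10.05
tcp_pos: [0.6409, -0.0128, 0.0941]
tcp_rot: [-3.082, -0.608, 0.0]
wrist_force: [-2.1, 2.0, -1.0]
gripper_width: 0.0255
```

```bash
python3 -c "
from h import *
o,_=st(); f=grab('side')
u,v=map(int,proj(f,o['tcp_pos']-[0,0,.05]))
cv2.imwrite('pics/e.png',cv2.resize(f['img'][v-25:v+25,u-35:u+35],None,fx=11,fy=11,interpolation=cv2.INTER_CUBIC)[...,::-1])
"
```

```text
t 10.05 tcp [ 0.6409 -0.0128  0.0941] yawx 22.33 z [-0.0004  0.0002 -1.    ] F [-2.1075  1.9958 -0.9711] w 0.0255
```

View pics/e.png

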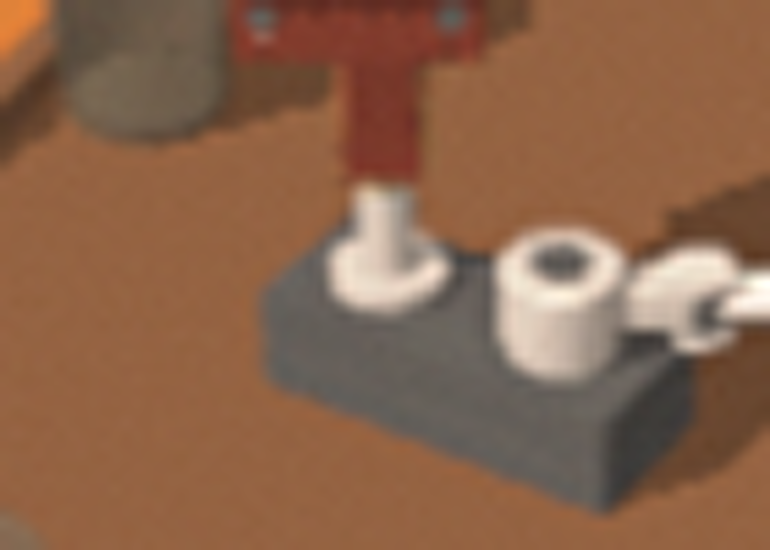

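The collar looks to be on the block. I'll press gently another 1 mm to confirm before letting go.

>>> apply_moves(
  commands=[0, 0, 0.0005, 0, 0, 0, 0, 0, 0.001, 0, 0, 0, 0, 0, 0.001, 0, 0, 0],
)

```text
time_s: 10.48
tcp_pos: [0.641, -0.0127, 0.0937]
tcp_rot: [-3.082, -0.608, -0.0]
wrist_force: [-4.1, 2.5, 3.2]
gripper_width: 0.0255
```

>>> apply_moves(
  commands=[0, 0, 0.001, 0, 0, 0, 0, 0, 0.001, 0, 0, 0, 0, 0, 0.001, 0, 0, 0, 0, 0, 0.001, 0, 0, 0, 0, 0, 0.001, 0, 0, 0],
  gripper=-1,
)

```text
time_s: 11.1
tcp_pos: [0.6412, -0.0129, 0.0922]
tcp_rot: [3.082, 0.608, 0.0]
wrist_force: [0.5, 0.9, -0.2]
gripper_width: 0.0725
```

>>> apply_moves(
  commands=[0, 0, -0.02, 0, 0, 0, 0, 0, -0.05, 0, 0, 0, 0, 0, -0.08, 0, 0, 0, 0, 0, -0.11, 0, 0, 0, 0, 0, -0.11, 0, 0, 0],
)

```text
time_s: 11.72
tcp_pos: [0.643, -0.0131, 0.2048]
tcp_rot: [3.08, 0.608, 0.008]
wrist_force: [-0.9, -0.0, -0.3]
gripper_width: 0.0878
```

```bash
python3 -c "
from h import *
o,_=st(); print(o['qpos']); f=grab('side')
u,v=map(int,proj(f,[.641,-.0127,.05]))
cv2.imwrite('pics/g.png',cv2.resize(f['img'][v-30:v+25,u-35:u+35],None,fx=10,fy=10,interpolation=cv2.INTER_CUBIC)[...,::-1])
f=grab('top','g2.png')
"
```

```text
t 11.72 tcp [ 0.643  -0.0131  0.2048] yawx 22.34 z [ 0.0054 -0.0006 -1.    ] F [-0.8505 -0.0166 -0.3125] w 0.0878
[-0.1277  0.4326  1.4379  0.0001  1.2657  1.0532]
```

View pics/g.png

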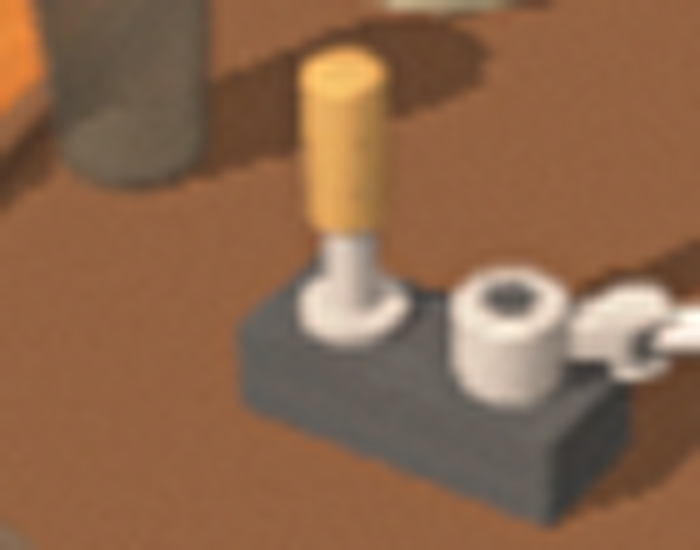

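The post is seated and upright, with its collar on the block. Next is the wrench. Tool x already lies along the handle, so the push runs along tool -y.

```bash
python3 -c "
from h import *
shift([.4554,-.1025,.19])"
```

```text
t 11.82 tcp [ 0.6408 -0.0128  0.2017] yawx 22.34 z [-0.0002  0.0001 -1.    ] F [-0.5416 -0.4535 -0.9732] w 0.0878
tool shift [-0.2056  0.0125  0.0117]
```

>>> apply_moves(
  commands=[-0.035, 0.002, 0, 0, 0, 0, -0.08, 0.005, 0, 0, 0, 0, -0.125, 0.008, 0, 0, 0, 0, -0.17, 0.011, 0, 0, 0, 0, -0.2, 0.0125, 0.005, 0, 0, 0, -0.2055, 0.0125, 0.012, 0, 0, 0, -0.2055, 0.0125, 0.012, 0, 0, 0, -0.2055, 0.0125, 0.012, 0, 0, 0, -0.2055, 0.0125, 0.012, 0, 0, 0],
  gripper=1,
  force=20,
)

```text
time_s: 12.95
tcp_pos: [0.4567, -0.1023, 0.1902]
tcp_rot: [3.082, 0.61, 0.001]
wrist_force: [0.3, 0.4, -0.4]
gripper_width: 0.0016
```

```bash
python3 -c "
from h import *
o,_=st(); f=grab('side','i.png');f=grab('top','i2.png')
"
```

```text
t 12.95 tcp [ 0.4567 -0.1023  0.1902] yawx 22.38 z [ 0.0005  0.0001 -1.    ] F [ 0.3216  0.4414 -0.3626] w 0.0016
```

View pics/i.png

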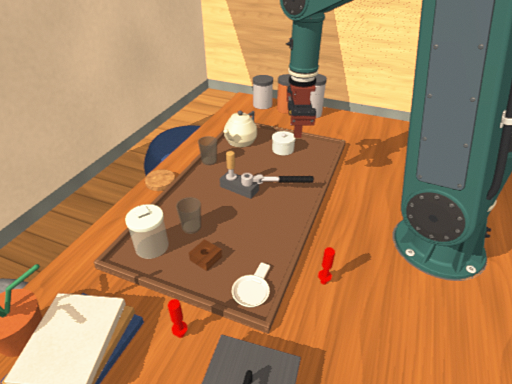

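View pics/i2.png

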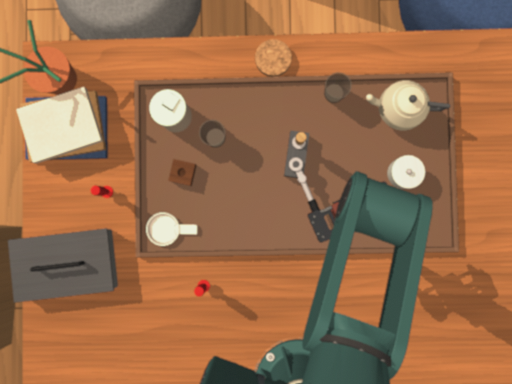

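The wrench handle is unmoved and the gripper is beyond it on the -y side, so I'll descend.

>>> apply_moves(
  commands=[0, 0, 0.03, 0, 0, 0, 0, 0, 0.07, 0, 0, 0, 0, 0, 0.105, 0, 0, 0, 0, 0, 0.13, 0, 0, 0, 0, 0, 0.142, 0, 0, 0, 0, 0, 0.142, 0, 0, 0, 0, 0, 0.142, 0, 0, 0],
)

```text
time_s: 13.92
tcp_pos: [0.4566, -0.1027, 0.049]
tcp_rot: [3.081, 0.608, 0.002]
wrist_force: [-0.3, -0.1, -0.0]
gripper_width: 0.0005
```

```bash
python3 -c "
from h import *
o,_=st(); f=grab('side')
u,v=map(int,proj(f,[.46,-.05,.063])); print(u,v)
cv2.imwrite('pics/j.png',cv2.resize(f['img'][v-40:v+30,u-60:u+40],None,fx=8,fy=8,interpolation=cv2.INTER_CUBIC)[...,::-1])
"
```

```text
t 13.93 tcp [ 0.4566 -0.1027  0.049 ] yawx 22.34 z [ 0.0015 -0.0005 -1.    ] F [-0.2964 -0.0682 -0.0055] w 0.0005
288 179
```

View pics/j.png

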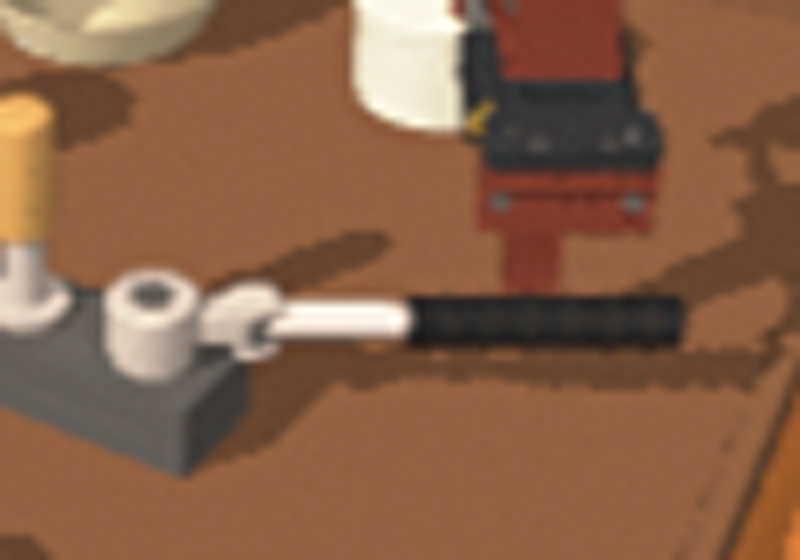

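>>> apply_moves(
  commands=[0, -0.005, 0, 0, 0, 0, 0, -0.01, 0, 0, 0, 0, 0, -0.014, 0, 0, 0, 0, 0, -0.014, 0, 0, 0, 0],
)

```text
time_s: 14.48
tcp_pos: [0.4501, -0.0891, 0.0482]
tcp_rot: [-3.082, -0.609, 0.0]
wrist_force: [0.0, -0.7, -1.2]
gripper_width: 0.0004
```

>>> apply_moves(
  commands=[0, -0.0015, 0, 0, 0, 0, 0, -0.003, 0, 0, 0, 0, 0, -0.0045, 0, 0, 0, 0],
)

```text
time_s: 14.85
tcp_pos: [0.4486, -0.0853, 0.0481]
tcp_rot: [-3.082, -0.608, 0.0]
wrist_force: [0.0, 0.5, -0.3]
gripper_width: 0.0008
```

>>> apply_moves(
  commands=[0, -0.0015, 0, 0, 0, 0, 0, -0.003, 0, 0, 0, 0, 0, -0.0045, 0, 0, 0, 0],
)

```text
time_s: 15.22
tcp_pos: [0.4469, -0.0811, 0.0482]
tcp_rot: [-3.082, -0.608, 0.0]
wrist_force: [0.5, -0.5, -0.9]
gripper_width: 0.0008
```

```bash
python3 -c "
from h import *
o,Rm=st(); print('tool F',Rm.T@o['wrist_force']); f=grab('side')
u,v=map(int,proj(f,[.46,-.05,.063])); print(u,v)
cv2.imwrite('pics/k.png',cv2.resize(f['img'][v-40:v+30,u-60:u+40],None,fx=8,fy=8,interpolation=cv2.INTER_CUBIC)[...,::-1])
"
```

```text
t 15.22 tcp [ 0.4469 -0.0811  0.0482] yawx 22.33 z [-0.0001  0.0001 -1.    ] F [ 0.5049 -0.4592 -0.9213] w 0.0008
tool F [0.2926 0.6166 0.9213]
288 179
```

View pics/k.png

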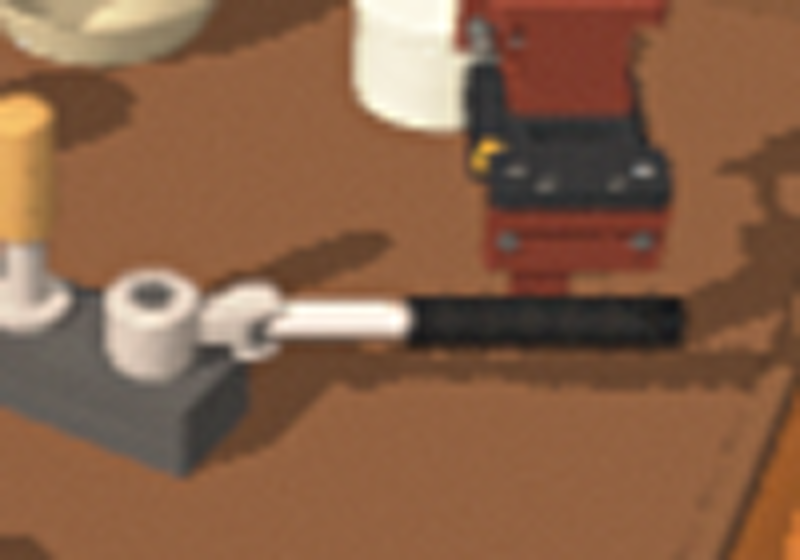

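>>> apply_moves(
  commands=[0, -0.002, 0, 0, 0, 0, 0, -0.004, 0, 0, 0, 0, 0, -0.004, 0, 0, 0, 0],
)

```text
time_s: 15.65
tcp_pos: [0.4456, -0.0777, 0.0483]
tcp_rot: [3.082, 0.609, 0.0]
wrist_force: [-0.7, -2.9, 0.2]
gripper_width: 0.0005
```

>>> apply_moves(
  commands=[0, -0.002, 0, 0, 0, 0, 0, -0.004, 0, 0, 0, 0, 0, -0.004, 0, 0, 0, 0],
)

```text
time_s: 16.02
tcp_pos: [0.4437, -0.0736, 0.0482]
tcp_rot: [-3.082, -0.608, 0.0]
wrist_force: [-1.0, -3.0, 0.2]
gripper_width: 0.0008
```

```bash
python3 -c "
from h import *
o,Rm=st(); print('tool F',Rm.T@o['wrist_force']); f=grab('side')
u,v=map(int,proj(f,[.46,-.05,.063])); print(u,v)
cv2.imwrite('pics/k2.png',cv2.resize(f['img'][v-40:v+30,u-60:u+40],None,fx=8,fy=8,interpolation=cv2.INTER_CUBIC)[...,::-1])
"
```

```text
t 16.02 tcp [ 0.4437 -0.0736  0.0482] yawx 22.34 z [-0.0003  0.0002 -1.    ] F [-0.9827 -3.0354  0.1819] w 0.0008
tool F [-2.0626  2.4341 -0.1824]
288 179
```

View pics/k2.png

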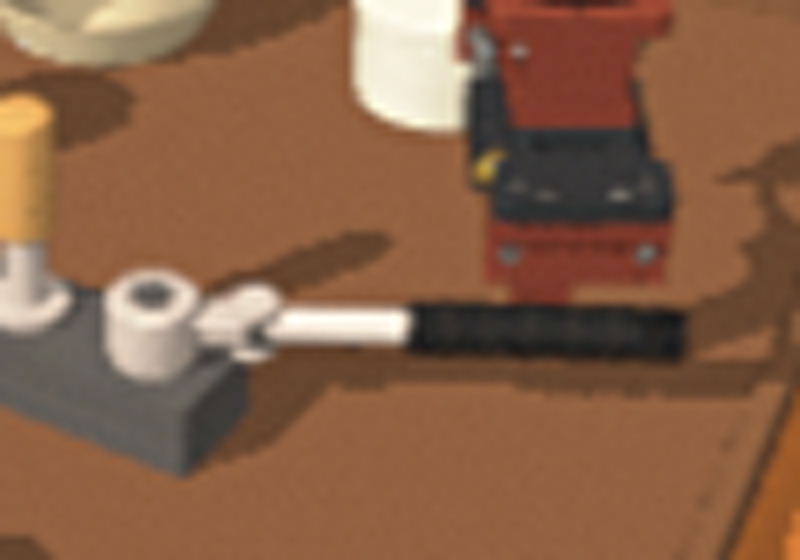

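The finger is in contact and the handle has begun to turn. The drag reads about 3 N, as it should. Now the arc rows.

```bash
python3 -c "
import numpy as np
r,d=.1546,.015
for a in np.arange(1.5,22,1.5):
    c,s=np.cos(np.radians(a)),np.sin(np.radians(a)); print(a, round(-r*(c-1)-d*s,4), round(-r*s+d*(c-1),4))"
```

```text
1.5 -0.0003 -0.0041
3.0 -0.0006 -0.0081
4.5 -0.0007 -0.0122
6.0 -0.0007 -0.0162
7.5 -0.0006 -0.0203
9.0 -0.0004 -0.0244
10.5 -0.0001 -0.0284
12.0 0.0003 -0.0325
13.5 0.0008 -0.0365
15.0 0.0014 -0.0405
16.5 0.0021 -0.0445
18.0 0.0029 -0.0485
19.5 0.0039 -0.0525
21.0 0.0049 -0.0564
```

>>> apply_moves(
  commands=[-0.0003, -0.004, 0, 0, 0, 1.5, -0.0006, -0.008, 0, 0, 0, 3, -0.0007, -0.012, 0, 0, 0, 4.5, -0.0007, -0.016, 0, 0, 0, 6, -0.0006, -0.02, 0, 0, 0, 7.5, -0.0004, -0.0245, 0, 0, 0, 9, 0, -0.0285, 0, 0, 0, 10.5, 0.0003, -0.0325, 0, 0, 0, 12, 0.0008, -0.0365, 0, 0, 0, 13.5, 0.0014, -0.0405, 0, 0, 0, 15, 0.002, -0.0445, 0, 0, 0, 16.5, 0.003, -0.0485, 0, 0, 0, 18, 0.004, -0.0525, 0, 0, 0, 19.5, 0.004, -0.0525, 0, 0, 0, 19.5],
)

```text
time_s: 17.82
tcp_pos: [0.4275, -0.0232, 0.0482]
tcp_rot: [-3.14, -0.077, 0.0]
wrist_force: [-0.3, -2.1, 0.1]
gripper_width: 0.0002
```

```bash
cat >> h.py <<'E'
def look(fn,n='side'):
    o,Rm=st(); F=Rm.T@o['wrist_force']; b=np.array([.581,-.001])
    p=o['tcp_pos'][:2]-b; print('toolF',F,'r',np.hypot(*p).round(4),'ang',np.arctan2(p[1],-p[0]).round(4))
    f=grab(n); u,v=map(int,proj(f,[.46,-.03,.063])); print(u-60,v-40)
    cv2.imwrite('pics/'+fn,cv2.resize(f['img'][v-40:v+35,u-60:u+40],None,fx=8,fy=8,interpolation=cv2.INTER_CUBIC)[...,::-1])
E
python3 -c "
from h import *
look('l.png')"
```

```text
t 17.82 tcp [ 0.4275 -0.0232  0.0482] yawx 2.82 z [-0.0002  0.0005 -1.    ] F [-0.271  -2.1059  0.0791] w 0.0002
toolF [-0.3744  2.09   -0.0801] r 0.1551 ang -0.1437
226 142
```

View pics/l.png

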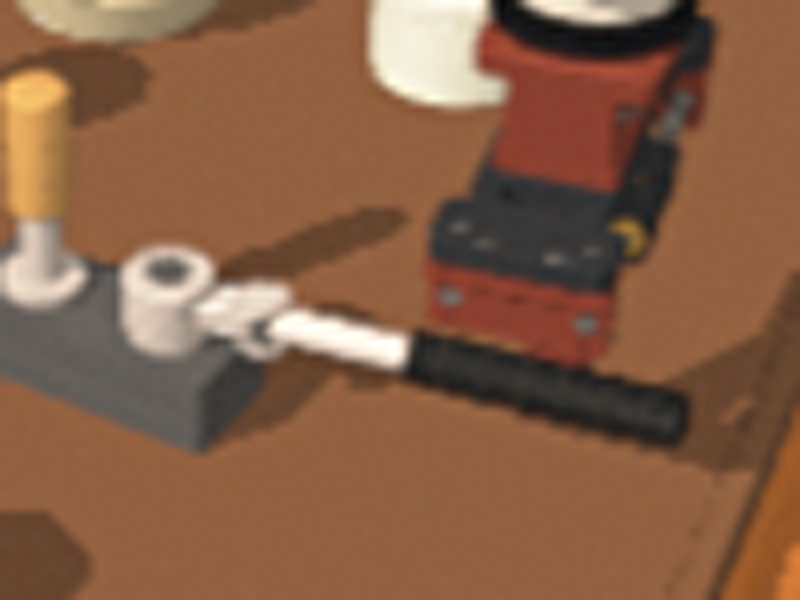

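The wrench has turned about 0.38 rad, the joint is straight and the drag is 2–3 N. From here I'll go in short 3° calls and watch the force.

>>> apply_moves(
  commands=[-0.0002, -0.0027, 0, 0, 0, 1, -0.0004, -0.0054, 0, 0, 0, 2, -0.0006, -0.0081, 0, 0, 0, 3],
)

```text
time_s: 18.25
tcp_pos: [0.4267, -0.0156, 0.0482]
tcp_rot: [3.142, -0.006, -0.0]
wrist_force: [-0.1, -3.2, -0.7]
gripper_width: 0.0004
```

>>> apply_moves(
  commands=[-0.0002, -0.0027, 0, 0, 0, 1, -0.0004, -0.0054, 0, 0, 0, 2, -0.0006, -0.0081, 0, 0, 0, 3],
)

```text
time_s: 18.62
tcp_pos: [0.4262, -0.0074, 0.0482]
tcp_rot: [-3.14, 0.089, -0.0]
wrist_force: [-0.4, -3.3, 0.2]
gripper_width: 0.0007
```

>>> apply_moves(
  commands=[-0.0002, -0.0027, 0, 0, 0, 1, -0.0004, -0.0054, 0, 0, 0, 2, -0.0004, -0.0054, 0, 0, 0, 2],
)

```text
time_s: 19.0
tcp_pos: [0.426, -0.0018, 0.0482]
tcp_rot: [-3.138, 0.142, -0.0]
wrist_force: [0.0, -1.9, 0.0]
gripper_width: 0.0006
```

>>> apply_moves(
  commands=[-0.0002, -0.0027, 0, 0, 0, 1, -0.0004, -0.0054, 0, 0, 0, 2],
)

```text
time_s: 19.25
tcp_pos: [0.4261, 0.0034, 0.0482]
tcp_rot: [-3.135, 0.198, 0.0]
wrist_force: [-0.3, -2.9, -0.3]
gripper_width: 0.0002
```

>>> apply_moves(
  commands=[-0.0002, -0.0027, 0, 0, 0, 1, -0.0004, -0.0054, 0, 0, 0, 2],
)

```text
time_s: 19.5
tcp_pos: [0.4264, 0.0089, 0.0482]
tcp_rot: [-3.131, 0.253, 0.0]
wrist_force: [-0.5, -3.6, 0.8]
gripper_width: 0.0006
```

>>> apply_moves(
  commands=[-0.0002, -0.0027, 0, 0, 0, 1, -0.0004, -0.0054, 0, 0, 0, 2],
)

```text
time_s: 19.75
tcp_pos: [0.4268, 0.0139, 0.0482]
tcp_rot: [3.126, -0.307, -0.0]
wrist_force: [-1.3, -7.8, -0.1]
gripper_width: 0.0008
```

```bash
python3 -c "
from h import *
look('m.png'); st(); look('m2.png')"
```

```text
t 19.75 tcp [0.4268 0.0139 0.0482] yawx -11.2 z [-0.0002 -0.0006 -1.    ] F [-1.306  -7.8228 -0.1187] w 0.0008
toolF [0.2385 7.9274 0.1235] r 0.1549 ang 0.0964
226 142
t 19.8 tcp [0.4268 0.014  0.0482] yawx -11.24 z [-0.0002 -0.0006 -1.    ] F [-1.8189 -6.0441 -0.4226] w 0.0004
t 19.8 tcp [0.4268 0.014  0.0482] yawx -11.24 z [-0.0002 -0.0006 -1.    ] F [-1.8189 -6.0441 -0.4226] w 0.0004
toolF [-0.6064  6.2824  0.427 ] r 0.155 ang 0.097
226 142
```

View pics/m2.png

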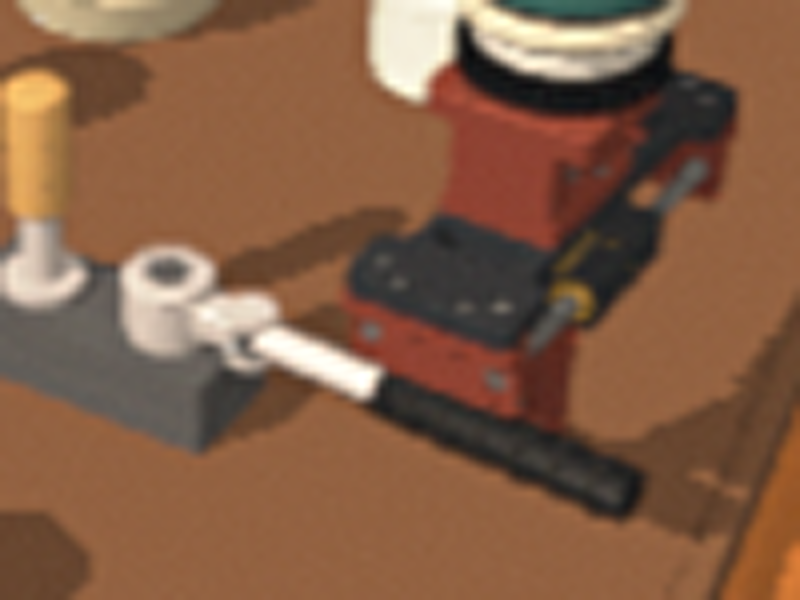

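The force has risen to 6–8 N, so the bolt is coming tight. I'll go on in small steps, with the handle now pivoting about the pin.

>>> apply_moves(
  commands=[-0.0002, -0.0015, 0, 0, 0, 0.6, -0.0004, -0.003, 0, 0, 0, 1.3, -0.0004, -0.003, 0, 0, 0, 1.3],
)

```text
time_s: 20.23
tcp_pos: [0.4269, 0.0163, 0.0482]
tcp_rot: [3.122, -0.34, -0.0]
wrist_force: [-1.1, -10.3, 0.7]
gripper_width: 0.0006
```

```bash
python3 -c "
from h import *
look('n.png')"
```

```text
t 20.23 tcp [0.4269 0.0163 0.0482] yawx -12.45 z [-0.0003 -0.0015 -1.    ] F [ -1.0563 -10.3201   0.6921] w 0.0006
toolF [ 1.1927 10.3063 -0.6765] r 0.155 ang 0.1118
226 142
```

>>> apply_moves(
  commands=[-0.0002, -0.0015, 0, 0, 0, 0.7, -0.0003, -0.003, 0, 0, 0, 1.5, -0.0004, -0.0045, 0, 0, 0, 2.2, -0.0005, -0.006, 0, 0, 0, 3, -0.0005, -0.006, 0, 0, 0, 3],
)

```text
time_s: 20.9
tcp_pos: [0.4275, 0.0222, 0.0481]
tcp_rot: [3.111, -0.422, -0.001]
wrist_force: [-1.6, -10.8, 0.1]
gripper_width: 0.0005
```

```bash
python3 -c "
from h import *
look('o.png')"
```

```text
t 20.9 tcp [0.4275 0.0222 0.0481] yawx -15.44 z [-0.0008 -0.0016 -1.    ] F [ -1.6083 -10.8251   0.13  ] w 0.0005
toolF [ 1.3326 10.8627 -0.1119] r 0.1552 ang 0.1499
226 142
```

View pics/o.png

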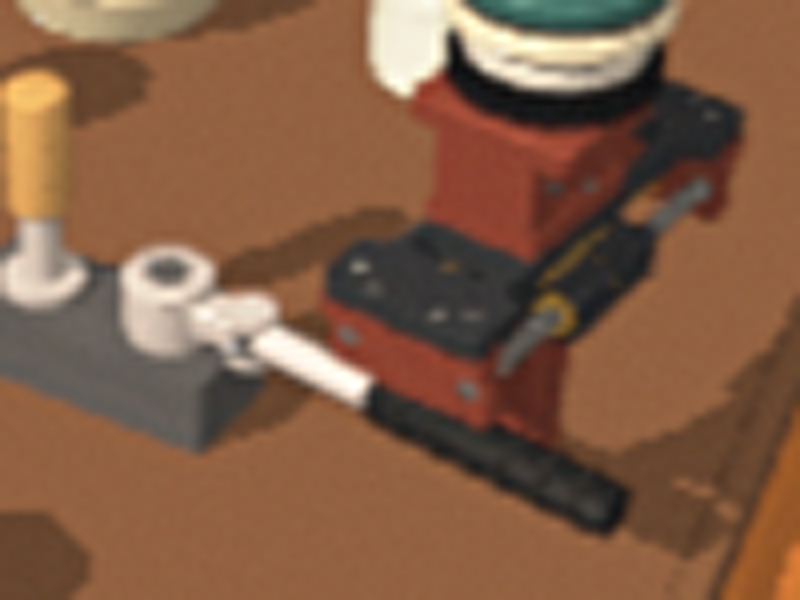

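```bash
cat > ang.py <<'E'
from h import *
def axis(f):
    im=f['img'].astype(int); m=((im.max(2)<62)).astype(np.uint8)
    # restrict near the handle by projecting mask pixels to z=.063
    vs,us=np.nonzero(m); P=np.array([onz(f,u,v,.063)[:2] for u,v in zip(us,vs)])
    return P
E
python3 - <<'E'
from h import *
f=grab('side')
t=lambda x,y:(226+(x+.5)/8-.5,142+(y+.5)/8-.5)
for n,(a,b,c) in {'l':((412,350),(680,415),(270,318)),'m2':((380,387),(628,490),(258,335)),'o':((370,394),(610,508),(258,336))}.items():
    A,B,C=[onz(f,*t(*q),.063)[:2] for q in (a,b,c)]
    d=B-A; d2=A-C; print(n,A,B,np.linalg.norm(d).round(4),'ang',np.arctan2(d[1],-d[0]).round(4),np.arctan2(d2[1],-d2[0]).round(4))
E
```

```text
l [ 0.4816 -0.0068] [ 0.3752 -0.0076] 0.1065 ang -0.0079 -0.0334
m2 [0.4852 0.0197] [0.3811 0.042 ] 0.1064 ang 0.211 0.2236
o [0.4872 0.0252] [0.3843 0.0542] 0.1069 ang 0.2748 0.3187
```

From the handle's angle the bend is now about 0.065–0.07 rad, the head has stopped and the force is 10.8 N. I'll push about 8 mm more, to roughly 0.14 rad, which is mid-window.

>>> apply_moves(
  commands=[-0.0002, -0.0015, 0, 0, 0, 0.7, -0.0003, -0.003, 0, 0, 0, 1.5, -0.0003, -0.0045, 0, 0, 0, 2.2, -0.0003, -0.006, 0, 0, 0, 3, -0.0003, -0.0075, 0, 0, 0, 3.7, -0.0003, -0.0075, 0, 0, 0, 3.7],
)

```text
time_s: 21.75
tcp_pos: [0.4286, 0.0295, 0.048]
tcp_rot: [3.096, -0.522, -0.002]
wrist_force: [-1.3, -10.4, -0.3]
gripper_width: -0.0
```

```bash
python3 -c "
from h import *
look('p.png')"
```

```text
t 21.75 tcp [0.4286 0.0295 0.048 ] yawx -19.14 z [-0.0018 -0.0016 -1.    ] F [ -1.2587 -10.353   -0.2813] w -0.0
toolF [ 2.2057 10.1928  0.3   ] r 0.1554 ang 0.1975
226 142
```

View pics/p.png

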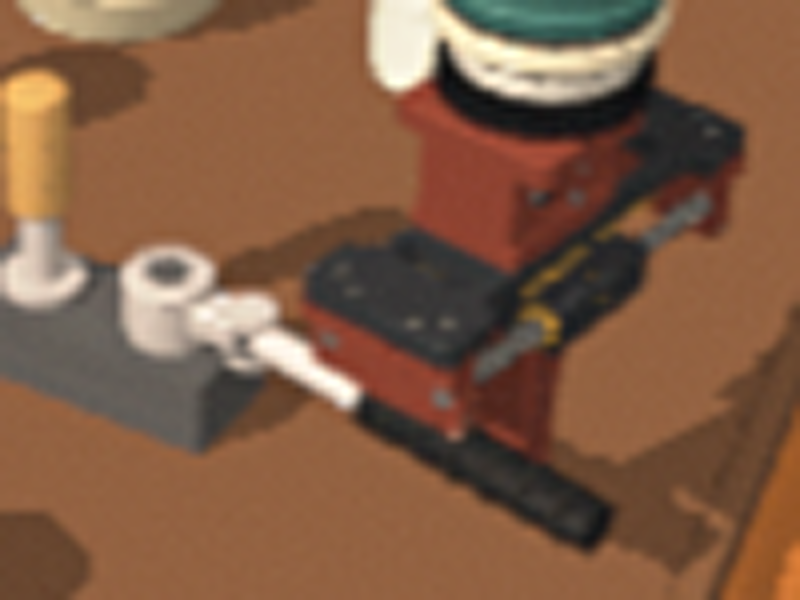

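The bend shows clearly at the pin (262,335 in the crop) and comes to about 0.13 rad, well inside the window. I'll back off gently along the same path and then lift.

>>> apply_moves(
  commands=[0, 0.003, 0, 0, 0, 0, 0, 0.006, 0, 0, 0, 0, 0, 0.009, 0, 0, 0, 0, 0, 0.012, 0, 0, 0, 0, 0, 0.015, 0, 0, 0, 0, 0, 0.018, 0, 0, 0, 0, 0, 0.021, 0, 0, 0, 0, 0, 0.026, 0, 0, 0, 0, 0, 0.032, 0, 0, 0, 0, 0, 0.04, 0, 0, 0, 0, 0, 0.045, 0, 0, 0, 0, 0, 0.045, 0, 0, 0],
)

```text
validation failed for argument at $.co...
```

```bash
python3 -c "
from h import *
look('q.png')"
```

```text
t 21.8 tcp [0.4286 0.0295 0.048 ] yawx -19.14 z [-0.0018 -0.0015 -1.    ] F [ -1.3275 -11.0866   0.7298] w 0.0008
toolF [ 2.3796 10.9106 -0.7103] r 0.1554 ang 0.1975
226 142
```

View pics/q.png

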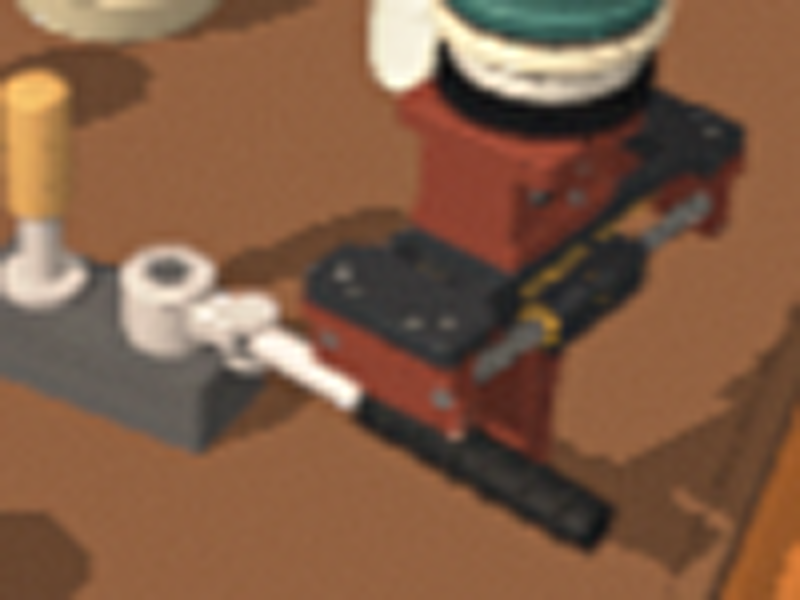

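That call was refused because it was one number short, and nothing moved. I'll send it again.

>>> apply_moves(
  commands=[0, 0.003, 0, 0, 0, 0, 0, 0.006, 0, 0, 0, 0, 0, 0.009, 0, 0, 0, 0, 0, 0.012, 0, 0, 0, 0, 0, 0.015, 0, 0, 0, 0, 0, 0.018, 0, 0, 0, 0, 0, 0.021, 0, 0, 0, 0, 0, 0.026, 0, 0, 0, 0, 0, 0.032, 0, 0, 0, 0, 0, 0.04, 0, 0, 0, 0, 0, 0.045, 0, 0, 0, 0, 0, 0.045, 0, 0, 0, 0],
)

```text
time_s: 23.35
tcp_pos: [0.4146, -0.0125, 0.0482]
tcp_rot: [-3.097, 0.524, 0.0]
wrist_force: [-0.2, -0.5, 0.6]
gripper_width: 0.0006
```

```bash
python3 -c "
from h import *
look('r.png')"
```

```text
t 23.35 tcp [ 0.4146 -0.0125  0.0482] yawx -19.22 z [-0.0001  0.0001 -1.    ] F [-0.1843 -0.5356  0.5568] w 0.0006
toolF [ 0.0022  0.5663 -0.5569] r 0.1668 ang -0.0692
226 142
```

View pics/r.png

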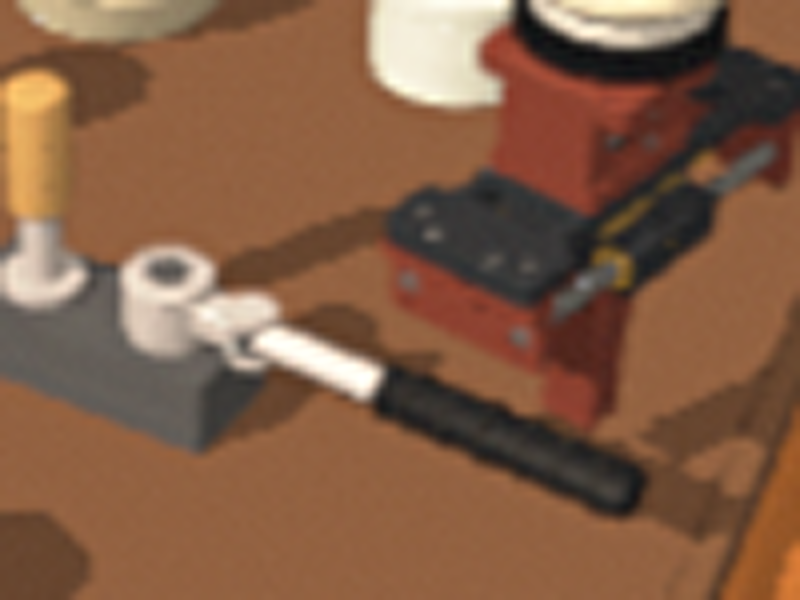

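The handle has sprung back to the line it had when the bolt first came tight: (380,385) to (632,490), as in the earlier crop. The finger is free of it, so I'll lift.

>>> apply_moves(
  commands=[0, 0.005, -0.02, 0, 0, 0, 0, 0.005, -0.06, 0, 0, 0, 0, 0.005, -0.11, 0, 0, 0, 0, 0.005, -0.15, 0, 0, 0, 0, 0.005, -0.15, 0, 0, 0, 0, 0.005, -0.15, 0, 0, 0],
)

```text
time_s: 24.15
tcp_pos: [0.4126, -0.0166, 0.1976]
tcp_rot: [-3.098, 0.523, 0.001]
wrist_force: [-1.0, 0.2, -0.5]
gripper_width: 0.0004
```

```bash
python3 -c "
from h import *
look('u.png'); grab('top','u2.png'); grab('side','u3.png')"
```

```text
t 24.15 tcp [ 0.4126 -0.0166  0.1976] yawx -19.16 z [-0.0007  0.0003 -1.    ] F [-0.9541  0.188  -0.5128] w 0.0004
toolF [-0.9626  0.1356  0.5136] r 0.1692 ang -0.0926
226 142
```

View pics/u3.png

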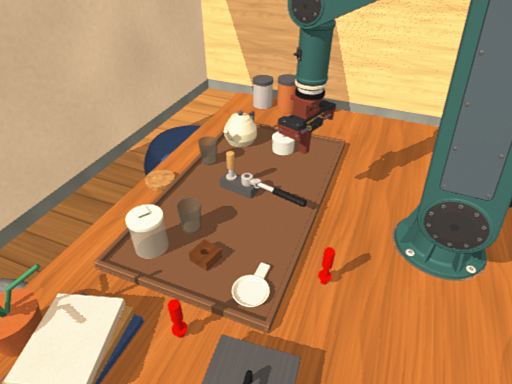

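View pics/u2.png

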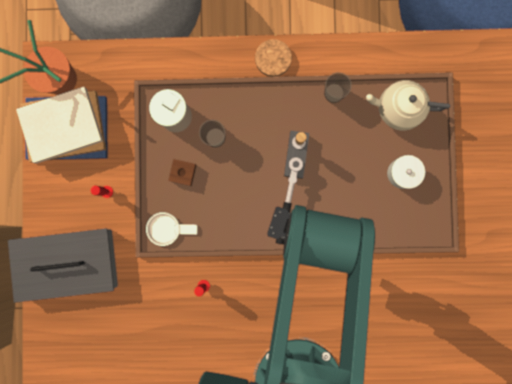

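View pics/u.png

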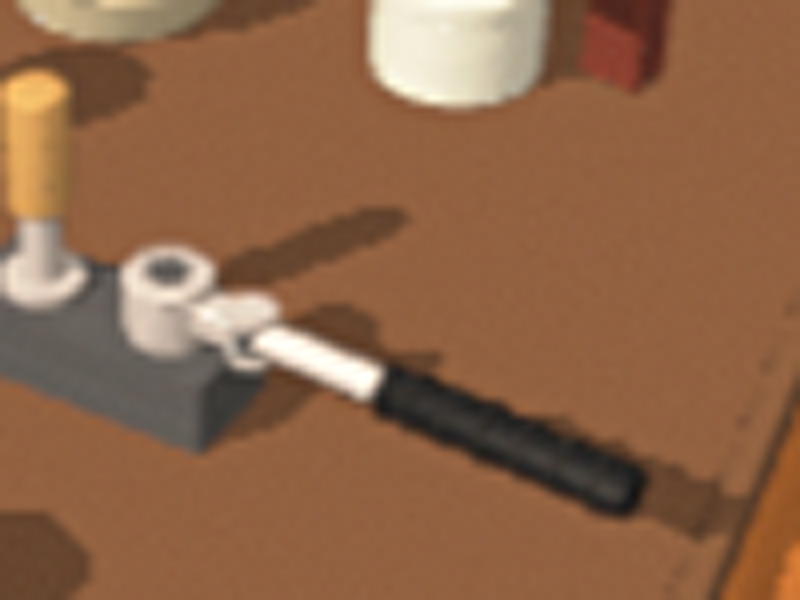

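The post is seated, the wrench is straight, the tea things are where they were and the arm is clear, so I'll hand in.

```bash
python3 -c "
from h import *
print(ticket.close_job())"
```

```text
the job is handed in; nothing more can be done
None
```

The job is done and handed in at about 24 s of robot time; no verdict was reported.

- **Post:** I lifted it from the stand and lowered it into the block until the collar bore on it. The height matched the calculated home position and the contact force rose to about 4 N. After release it stood upright with its collar on the block.
- **Wrench:** I pushed the handle clockwise with the closed fingers. The drag was about 2–4 N. After about 0.6 rad the bolt came tight, and I stopped with the joint bent about 0.13 rad (15 mm at mid-grip) under 10–11 N. That is past the click at 0.07 rad and short of over-tightening at 0.23 rad.
- **Last checks:** When I let go, the handle sprang straight, back to the line it had when the bolt came tight, and the wrench head did not move back. By eye in the last pictures, the tea things and the red look-alikes are where they were, and the arm touches nothing.
- **Disagreements:** The two cameras disagreed by about 3–6 mm in y. I corrected for that by comparing differences within each view. One back-off command was refused for a missing number; nothing moved, and I sent it again.
- **Uncertainty:** The 0.13 rad comes from the tool's travel since the bolt came tight, and I didn't measure it separately at the peak.

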